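# Put the reagents back and mix the round flask

### The job

The round flask has just been dosed from the two tall reagent bottles: first put both bottles back upright in the two free cells of the crate, one in each. Then take the round flask by its neck from its cork ring, seat it upright in the vortex mixer's sprung ring and press it down so that the mixer runs (at least 9 of its 14 mm), without ramming the glass, and finish while still holding it pressed down. Leave everything else where it stands.

Things in the scene. Friction and masses are not known exactly. Their poses are not given: they have to be found in the camera images.
- bottle0_mid (a point): centre (half-way up) of a reagent bottle standing on the bench: amber glass, round body 44 mm in diameter up to 70 mm, shoulder to 83 mm, white screw cap 28 mm in diameter from 87 to 110 mm, total height 110 mm (this point is 55 mm above its foot); about 0.11 to 0.23 kg; z up along the bottle
- bottle1_mid (a point): the same for the second reagent bottle, alike in every way
- crate: grey divided crate, fixed, 119 x 176 mm and 45 mm high, open on top, 2 x 3 square cells 52 mm wide inside, 57 mm apart, walls 5 mm, floor 5 mm thick; origin under its centre on the bench, z up, its long side along its y axis. Four cells hold squat jars, two are free. A reagent bottle standing in a cell has its centre 60 mm above the bench and rises well over the walls, so it is best gripped high, by its cap or upper body
- cell0: a thin black rubber mat (46 x 46 mm, 1 mm, nothing to feel) on the floor of a free cell: origin in the middle of that cell, 5 mm above the bench, axes as the crate's
- cell1: the same for the other free cell
- flask_neck (a point): middle of the neck of the round flask, the place to grip it: amber glass, neck 24 mm in diameter, gripped between 66 and 104 mm above the flask's lowest point; this point is 85 mm above the lowest point. A lip 29 mm in diameter and a black rubber bung 31 mm in diameter close it, top at 124 mm. Mass 0.13 to 0.25 kg; z up along the neck. It stands in a fixed cork ring on the bench (94 mm in diameter, 30 mm high)
- flask_bulb (a point): centre of the flask's round bulb (a ball 64 mm in diameter), 32 mm above its lowest point and 53 mm below the point on the neck
- ring (a point): centre of the upper face of the mixer's ring cradle (moves with it): black rubber ring 72 mm outside, 54 mm inside, 13 mm thick, on a sprung head; z up. The mixer is a white box 150 x 125 mm, 78 mm high, fixed to the bench, front with a knob and a switch; the ring stands over its middle, its upper face 134 mm above the bench when up. With the bulb seated in the ring, the bulb's centre is 17 mm and the neck's middle 70 mm above this point
- head (a joint): how far the mixer's ring head is pressed down, m: 0 up, 0.014 at the stop. Spring: 4.5 N to start it moving, then 0.7 N per mm (about 11 N at 9 mm, 14 N at the stop, the weight of head and flask helping by 2.5 to 3.7 N); the flask's weight alone does not move it. The mixer runs beyond 0.009
- jar0: bystander, to be left alone: squat jar 42 mm in diameter, 44 mm high, in a cell of the crate; origin under its centre
- jar1: bystander, to be left alone: squat jar 42 mm in diameter, 44 mm high, in a cell of the crate; origin under its centre
- jar2: bystander, to be left alone: squat jar 42 mm in diameter, 44 mm high, in a cell of the crate; origin under its centre
- jar3: bystander, to be left alone: squat jar 42 mm in diameter, 44 mm high, in a cell of the crate; origin under its centre
- conical: bystander, to be left alone: conical glass flask on the bench, 64 mm wide, 99 mm high; origin under its centre
- beaker: bystander, to be left alone: glass beaker, 68 mm wide, 85 mm high; origin under its centre
- tipbox: bystander, to be left alone: box of pipette tips 85 x 120 mm, 63 mm high; origin under its centre
- washbottle: bystander, to be left alone: white wash bottle with spout, 70 mm wide, 190 mm high; origin under its centre
- dishes: bystander, to be left alone: stack of three clear culture dishes, 90 mm wide, 42 mm high; origin under its centre
Mind the look-alikes: they are no part of the job. What is shaped like the part that bears flask_neck but blue is not meant.

How it is judged (in metres and radians):
On the way, in this order (a step that is already met when the one before it is completed fails the run):
1. both reagent bottles stand upright in the two free cells, one in each, and are let go ((((horizontal distance between bottle0_mid and cell0 below 0.012 m and z of bottle0_mid in the frame of crate between 0.054 and 0.066 m and angle between bottle0_mid's own z axis and vertical below 0.15 rad) and (horizontal distance between bottle1_mid and cell1 below 0.012 m and z of bottle1_mid in the frame of crate between 0.054 and 0.066 m and angle between bottle1_mid's own z axis and vertical below 0.15 rad)) or ((horizontal distance between bottle0_mid and cell1 below 0.012 m and z of bottle0_mid in the frame of crate between 0.054 and 0.066 m and angle between bottle0_mid's own z axis and vertical below 0.15 rad) and (horizontal distance between bottle1_mid and cell0 below 0.012 m and z of bottle1_mid in the frame of crate between 0.054 and 0.066 m and angle between bottle1_mid's own z axis and vertical below 0.15 rad))) and contact force between the fingers and bottle0 below 0.3 N and contact force between the fingers and bottle1 below 0.3 N), for 0.2 s.
2. the round flask's bulb sits in the mixer's ring, neck upright (horizontal distance between flask_bulb and ring below 0.006 m and z of flask_bulb in the frame of ring between 0.01 and 0.022 m and angle between flask_bulb's own z axis and vertical below 0.17 rad), for 0.1 s.
At the end, for the whole second after the job is handed in: Bottles upright on the floor of the two free cells (12 mm of middle, 0.15 rad), let go. Bulb in the ring (6 mm of axis, centre 10-22 mm above it), neck within 0.17 rad of upright; the gripper holds the flask (>3 N) and presses the head over 9 mm down (>5 N), not touching the head itself; all still (all of step 1 and all of step 2 and value of joint head above 0.009 m and contact force between flask and head above 5 N and contact force between the fingers and flask above 3 N and contact force between each of the arm, the fingers and head below 0.5 N and linear speed of each of bottle0, bottle1, flask below 0.02 m/s and velocity of joint head between -0.02 and 0.02 m/s); the arm keeps its last pose, push and grip.
It fails at once if the flask is rammed into the mixer (over 50 N) (contact force between flask and head above 50 N).
It fails at once if a bystander is moved by more than 30 mm (a jar in the crate: 20 mm) or toppled (distance of any of jar0, jar1, jar2, jar3 from where it was at the start of the episode above 0.02 m or distance of any of conical, beaker, tipbox, washbottle, dishes from where it was at the start of the episode above 0.03 m or angle between any of jar0, jar1, jar2, jar3, conical, beaker, tipbox, washbottle, dishes's own z axis and vertical above 0.5 rad).
It also fails if it takes over 72 s, if anything falls off the work surface, if the arm or the gripper's body presses on something with over 40 N, if the wrist force passes 120 N, or if a joint passes its speed limit or range.

### The arm

A 6-joint arm with a two-finger parallel gripper is mounted at the origin on the work surface. World frame = base frame: x ahead of the robot, y to its left, z up, the work surface at z = 0. Lengths are in mm, angles in rad, forces in N, time in s.
With the tool pointing down it reaches from about 350 to 975 mm from the base axis. Payload 7.1 kg.
Tool frame: the origin (TCP) lies midway between the tips of the shut fingers; the grasp point (between the pads) lies 19 mm behind it (manip.grip_depth is the distance from the TCP to the grasp point, in mm); z points along the fingers, y is the direction in which the jaws open and shut (so a half turn about z gives the same grasp; the last joint's range is limited). The gripper opens to 88 mm and grips with 3 to 60 N. Pads are 20 mm wide; open, the fingers measure 115 mm over their backs; the gripper's body (75 mm by 178 mm) begins 61 mm behind the grasp point.
Start: joints at [1.084, 0.423, 1.63, -0, 1.089, -0.019], TCP at [281.795, 557.85, 222.675] pointing down, gripper open.
Joint ranges: [-3, 3], [-0.9, 2.11], [0.09, 2.58], [-1.31, 4.45], [0.11, 2.69], [-2.54, 2.54]. Speed limits (rad/s): [2.39, 2.39, 3.01, 3.14, 3.14, 3.14].

### API

Orientations are given as a rotation vector (axis times angle).
In Python, from cell import manip, viewer, workorder, finder gives the robot as it stands.
- The arm moves only by the tool servo_tool, never from a script. Its argument "series" is a list of rows, each an object of numbers: "dx", "dy", "dz": the shift along the world's x, y, z in mm; "yaw": the turn about the world's z in rad. In form: [{"dx": .., "dy": .., "dz": .., "yaw": ..}, ...]. A call has 1 to 12 rows; each row is the pose to reach, as a shift and turn from the pose commanded when the call began; what a row does not reach only later rows make up. A row lasts 1/12 s, in which the tool goes at most 41.7 mm and 7.16 degrees, less where a joint would pass 70% of its speed; a pose out of reach is approached as far as the arm can. A call with a gripper value outside its range is refused whole. "gripper" is the closure, from 0 (fully open) to 1 (shut), set as the call begins (left out, the last holds). The fingers move at their own pace and stop on an object; the grip force is fixed at half the most. Time passes only in rows, so rows that repeat a pose let the fingers close. It gives the time, the measured TCP pose, the force and the opening at its end, in the units of the state.
- manip.get_state(): the state, without advancing time (a new reading comes with each control period).
- viewer.read_camera(name): name is "scene" or "top" or "wrist"; returns (picture, depth): 420x560x3 uint8, red, green, blue; 420x560 float32, mm along the optical axis (not along the pixel's ray), 0 where there is no reading.
- viewer.camera_params(name): a dict with "K" (3x3 intrinsics, pixels), "rvec" (rotation vector, rad) and "tvec" (3), from world to camera coordinates, as OpenCV has them. Camera axes: x right, y down, z forward; pixel columns grow to the right and rows downward; lengths in mm; the calibration is good to about 2 mm. A picture is of the moment at which its call begins: read the wrist's pose just before it. camera_params takes no time and is no camera call; for the wrist camera it gives the pose at the moment of the call.
- workorder.sign_off(): hands the job in, once; it reports no verdict.
Trained networks look in the newest picture that a camera, given by its name, has taken for a name from the list of things; names that differ only in an ending like _2 or _b are one class to them, and where a whole thing is asked for, a point or a joint stands for the part that bears it (a point fixed in the world has none). Each returns a list of dicts, best first, with "score" (0 to 1); they miss things now and then, are a little off and sometimes report something else, mostly with a low value. They report only what shows in the picture. A call takes as long as a camera call. They do not tell look-alikes from the thing itself.
- finder.look_for(camera, target): "location" ([column, row] in pixels, amid what is visible of it).
- finder.trace(camera, target): "mask" (420x560 bool, what is visible of it) and "location" ([column, row] in pixels, amid what is visible of it).
- finder.tip_of(camera, target): "location" ([column, row] in pixels: a listed point, or the origin of a listed thing).
The state is a dict: "time_s": time; "joint_pos": joint angles; "joint_velocities": joint speeds; "joint_torque": joint torques, N m; "tool_pos": TCP position; "tcp_rot": TCP orientation; "wrist_force": force on the tool from outside, world axes, zero at the start; "moment": the same for the moment, N m; "gripper_width": opening from 0.0 (shut) to 1.0 (fully open).
Only numpy, scipy, OpenCV 4.12 (cv2) and the standard library are available. Lean on these libraries where they do the work, as an engineer would, in place of code of your own. Each camera call takes 0.05 s, during which the arm holds its last target. There are 200 camera calls.

## Working session

There is one attempt and no reset: what is moved stays moved. The work goes in short steps, Python scripts to look and compute and a tool call to move; the robot and the scene stay as the last step left them, time stands still between calls to the robot, and variables do not carry over. Pictures are saved under pics/ and viewed, about 8 in all and at most 12, crops included, and the job is handed in when it is done.

Besides the shell and the picture viewer there is one more tool, called after "Emit:" by a JSON object that holds its "name" and its "arguments". servo_tool: Moves the arm, as the interface text tells. Its arguments: {"type":"object","properties":{"series":{"type":"array"},"gripper":{"type":"number"}},"required":["series"]}

```bash
mkdir -p pics
cat > h.py <<'E'
import numpy as np, cv2
from cell import manip, viewer, workorder, finder
def cam(n):
    p=viewer.camera_params(n); K=np.array(p["K"],float); R=cv2.Rodrigues(np.array(p["rvec"],float))[0]; return K,R,np.array(p["tvec"],float).ravel()
def unproj(c,uv,d):
    K,R,t=c; uv=np.atleast_2d(uv); x=np.c_[(uv[:,0]-K[0,2])/K[0,0],(uv[:,1]-K[1,2])/K[1,1],np.ones(len(uv))]
    return (x*np.reshape(d,(-1,1))-t)@R
def atz(c,uv,z):
    K,R,t=c; o=-R.T@t; r=R.T@np.array([(uv[0]-K[0,2])/K[0,0],(uv[1]-K[1,2])/K[1,1],1]); return o+r*(z-o[2])/r[2]
def save(n,im): cv2.imwrite("pics/%s.png"%n,im[:,:,::-1])
E
python3 - <<'E'
from h import *
ims=[]
H=dict(bottle0_mid=55,flask_neck=90,flask_bulb=37,ring=134,cell0=5,crate=0,jar0=0,conical=0,beaker=0,tipbox=0,washbottle=0,dishes=0)
for n in ["top","scene"]:
    im,d=viewer.read_camera(n); save(n,im); c=cam(n)
    print(n,(-c[1].T@c[2]).round())
    for k,z in H.items():
        for r in finder.tip_of(n,k):
            if r["score"]>.25: print(k,round(r["score"],2),np.round(r["location"]),atz(c,r["location"],z).round())
print(manip.get_state())
E
```

```text
top [ 353.   -7. 1293.]
flask_neck 0.7 [432. 228.] [ 500. -447.   90.]
flask_neck 0.64 [303. 179.] [656. -71.  90.]
flask_neck 0.58 [386. 298.] [ 303. -299.   90.]
flask_neck 0.58 [422. 290.] [ 321. -402.   90.]
flask_bulb 0.95 [420. 290.] [ 320. -416.   37.]
flask_bulb 0.87 [386. 297.] [ 303. -309.   37.]
flask_bulb 0.82 [387. 249.] [ 444. -324.   37.]
flask_bulb 0.81 [427. 234.] [ 488. -449.   37.]
flask_bulb 0.34 [157. 175.] [694. 380.  37.]
ring 0.89 [302. 178.] [649. -65. 134.]
cell0 0.67 [171. 236.] [504. 343.   5.]
cell0 0.57 [190. 221.] [551. 282.   5.]
crate 0.73 [192. 227.] [532. 280.   0.]
crate 0.46 [366. 157.] [ 747. -285.    0.]
crate 0.42 [388. 254.] [ 431. -333.    0.]
jar0 0.7 [210. 219.] [556. 221.   0.]
jar0 0.59 [206. 241.] [486. 235.   0.]
jar0 0.55 [192. 234.] [510. 279.   0.]
jar0 0.37 [191. 220.] [555. 281.   0.]
conical 0.89 [267. 259.] [425.  44.   0.]
beaker 0.9 [225. 157.] [757. 174.   0.]
tipbox 0.8 [367. 155.] [ 754. -287.    0.]
washbottle 0.68 [156. 173.] [710. 396.   0.]
dishes 0.93 [422. 195.] [ 617. -454.    0.]
dishes 0.47 [191. 218.] [561. 283.   
[... 1152 characters left out ...]
. -424.    0.]
{'time_s': 1.3, 'joint_pos': array([ 1.08397012e+00,  4.23106063e-01,  1.62993785e+00,  2.76760101e-05,
        1.08860297e+00, -1.89690904e-02]), 'joint_velocities': array([ 0.00042746, -0.00052469,  0.00055057, -0.00115505, -0.00092373,
       -0.00047832]), 'joint_torque': array([ 2.14310326e-04, -5.44599402e+01, -2.74031389e+01,  6.44242368e-02,
        1.68902788e-02, -1.89559762e-05]), 'tool_pos': array([281.79334483, 557.82352011, 222.6563729 ]), 'tcp_rot': array([-7.28234840e-01, -3.05598495e+00,  7.28394980e-05]), 'wrist_force': array([ 0.93454955,  0.55612384, -0.54736205]), 'moment': array([-0.00776751, -0.00095014, -0.04229   ]), 'gripper_width': 0.996666781844747}
```

View pics/top.png

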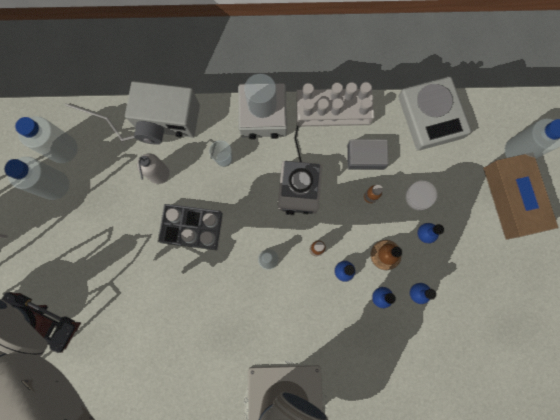

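View pics/scene.png

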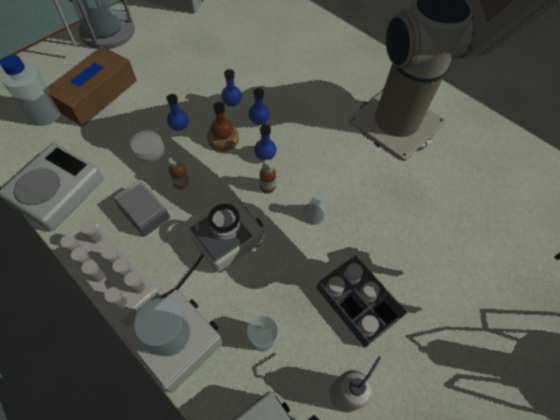

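The scene shows the amber bottles at top-view pixels (318,248) and (374,194), and the amber flask at (388,254). The other flasks are blue look-alikes. The free cells are at about (192,218) and (171,232), and the ring is at (301,179). I'll refine these positions with depth.

Run:
```python
from h import *
P=[];C=[]
for n in ["top","scene"]:
    im,d=viewer.read_camera(n); c=cam(n)
    v,u=np.nonzero(d>0); p=unproj(c,np.c_[u,v],d[v,u]); 
    print(n,"bench z",np.median(p[(abs(p[:,2])<15),2]))
    def near(x,y,r,a,b):
        q=p[(np.hypot(p[:,0]-x,p[:,1]-y)<r)&(p[:,2]>a)&(p[:,2]<b)]
        return (len(q),q.mean(0).round(1),((q.min(0)+q.max(0))/2).round(1),q[:,2].max().round(1)) if len(q) else 0
    for k,(x,y,a,b) in dict(b0=(459,-113,100,125),b1=(605,-285,100,125),neck=(443,-324,75,102),bung=(443,-324,112,140),ring=(645,-64,124,142)).items():
        r=near(x,y,50,a,b); print(n,k,r)
    top=p[(abs(p[:,0]-532)<90)&(abs(p[:,1]-282)<110)&(p[:,2]>38)&(p[:,2]<56)]
    print("crate",cv2.minAreaRect(top[:,:2].astype(np.float32)))
    # walls/mats by low depth
    for xy in [(507,342),(556,278)]:
        for z in (5,): 
            K,R,t=c; q=R@np.array([*xy,z])+t; print(xy,(K@q/q[2])[:2].round(), near(*xy,30,-5,20))
```

```text
top bench z -0.7248293913772432
top b0 (75, array([ 453. , -108.7,  109.6]), array([ 453.1, -108.3,  109.5]), np.float64(115.2))
top b1 (72, array([ 616.2, -286.4,  108.4]), array([ 616. , -286.3,  107.2]), np.float64(113.1))
top neck (87, array([ 427.2, -315.1,   80.7]), array([ 428.9, -320.1,   88.3]), np.float64(101.4))
top bung (21, array([ 428.8, -316.7,  132.3]), array([ 428.7, -322.5,  126.2]), np.float64(139.7))
top ring (229, array([643.3, -60.1, 131.9]), array([644.2, -60.4, 131.4]), np.float64(138.7))
crate ((529.4963989257812, 279.00543212890625), (177.12228393554688, 119.70124053955078), 81.35105895996094)
(507, 342) [171. 235.] (228, array([510.1, 345.2,   5.9]), array([506.9, 345.2,   8.3]), np.float64(19.4))
(556, 278) [192. 219.] (229, array([559.3, 279.8,   5.3]), array([555.8, 279.3,   8.9]), np.float64(19.9))
scene bench z -0.6265912320479202
scene b0 (91, array([ 458.7, -105.5,  108.1]), array([ 457.3, -106.8,  107. ]), np.float64(113.9))
scene b1 (90, array([ 621.1, -283.4,  108. ]), array([ 620. , -285. ,  107.2]), np.float64(114.0))
scene neck (113, array([ 438. , -313.1,   83.3]), array([ 434.5, -317.1,   88.5]), np.float64(102.0))
scene bung (68, array([ 437.9, -313.2,  126.8]), array([ 434.6, -319.5,  126.1]), np.float64(139.9))
scene ring (364, array([648.8, -57.3, 131.9]), array([648.1, -58.2, 131.1]), np.float64(137.9))
crate ((533.3851928710938, 280.5238952636719), (176.3739776611328, 120.07125854492188), 81.47557067871094)
(507, 342) [385. 312.] (402, array([504.5, 342.1,   6.3]), array([505.9, 341.7,  10.1]), np.float64(19.9))
(556, 278) [351. 307.] (382, array([553.1, 276.2,   6.4]), array([554.5, 275.8,  10.3]), np.float64(19.8))
```

Emit:
{"name": "servo_tool", "arguments": {"series": [{"dx":45,"dy":-170,"dz":10},{"dx":87,"dy":-332,"dz":10},{"dx":87,"dy":-332,"dz":10},{"dx":87,"dy":-332,"dz":10},{"dx":87,"dy":-332,"dz":10},{"dx":173,"dy":-665,"dz":10},{"dx":173,"dy":-665,"dz":10},{"dx":173,"dy":-665,"dz":10},{"dx":173,"dy":-665,"dz":10},{"dx":173,"dy":-665,"dz":10},{"dx":173,"dy":-665,"dz":10},{"dx":173,"dy":-665,"dz":10}], "gripper": 0}}

```text
invalid input
```

Emit:
{"name": "servo_tool", "arguments": {"series": [{"dx":173,"dy":-665,"dz":10,"yaw":0},{"dx":173,"dy":-665,"dz":10,"yaw":0},{"dx":173,"dy":-665,"dz":10,"yaw":0},{"dx":173,"dy":-665,"dz":10,"yaw":0},{"dx":173,"dy":-665,"dz":10,"yaw":0},{"dx":173,"dy":-665,"dz":10,"yaw":0},{"dx":173,"dy":-665,"dz":10,"yaw":0},{"dx":173,"dy":-665,"dz":10,"yaw":0},{"dx":173,"dy":-665,"dz":10,"yaw":0},{"dx":173,"dy":-665,"dz":10,"yaw":0},{"dx":173,"dy":-665,"dz":10,"yaw":0},{"dx":173,"dy":-665,"dz":10,"yaw":0}], "gripper": 0}}

```text
time_s: 2.4
tool_pos: [407.8, 72.1, 230.4]
tcp_rot: [0.728, 3.055, 0.001]
wrist_force: [0.6, 0.2, -1.3]
gripper_width: 0.998
```

Emit:
{"name": "servo_tool", "arguments": {"series": [{"dx":47,"dy":-180,"dz":2,"yaw":0},{"dx":47,"dy":-180,"dz":2,"yaw":0},{"dx":47,"dy":-180,"dz":2,"yaw":0},{"dx":47,"dy":-180,"dz":2,"yaw":0},{"dx":47,"dy":-180,"dz":2,"yaw":0},{"dx":47,"dy":-180,"dz":2,"yaw":0},{"dx":47,"dy":-180,"dz":2,"yaw":0}]}}

```text
time_s: 2.98
tool_pos: [454.5, -106.7, 231.8]
tcp_rot: [-0.732, -3.055, -0.0]
wrist_force: [-0.0, -0.2, -0.4]
gripper_width: 1.003
```

```bash
cat > near.py <<'E'
# usage: near.py name x y r z0 z1 : wrist cloud around a guess
import sys
from h import *
n=sys.argv[1]; c=cam("wrist"); im,d=viewer.read_camera("wrist"); save(n,im)
s=manip.get_state(); print("tcp",s["tool_pos"].round(1),"t",s["time_s"].round(2),"w",round(s["gripper_width"],3),"F",s["wrist_force"].round(1))
v,u=np.nonzero(d>0); p=unproj(c,np.c_[u,v],d[v,u]); np.save("cloud.npy",p)
for a in sys.argv[2:]:
    x,y,r,z0,z1=map(float,a.split(",")); m=(np.hypot(p[:,0]-x,p[:,1]-y)<r)&(p[:,2]>z0)&(p[:,2]<z1)
    if m.sum()<5: print(a,"none"); continue
    q=p[m]; (cx,cy),rad=cv2.minEnclosingCircle(q[:,:2].astype(np.float32)); lo,hi=np.percentile(q,[1,99],0)
    print(a,m.sum(),"mean",q.mean(0).round(1),"mid",((lo+hi)/2).round(1),"size",(hi-lo).round(1),"circ",round(cx,1),round(cy,1),round(rad,1))
E
python3 near.py w1 455,-107,40,104,125 455,-107,40,20,60
```

```text
Traceback (most recent call last):
  File "near.py", line 5, in <module>
    s=manip.get_state(); print("tcp",s["tool_pos"].round(1),"t",s["time_s"].round(2),"w",round(s["gripper_width"],3),"F",s["wrist_force"].round(1))
                                                                ^^^^^^^^^^^^^^^^^
AttributeError: 'float' object has no attribute 'round'
```

View pics/w1.png

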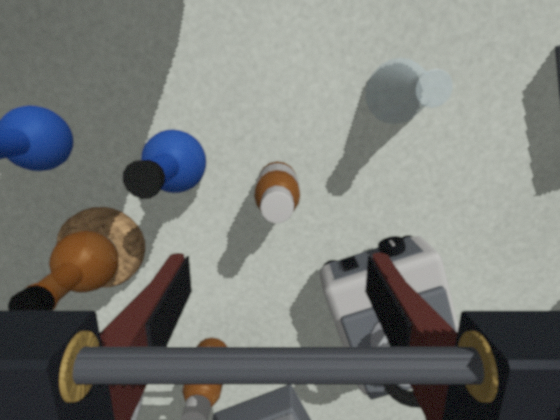

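The wrist view shows bottle 0 with its cap at (277,205), between the jaws. The amber flask in its cork ring is on the left, and the mixer and bottle 1 are below.

```bash
sed -i 's/s\["time_s"\].round(2)/round(s["time_s"],2)/' near.py
python3 near.py w2 455,-107,40,104,125 455,-107,40,20,60 618,-285,40,104,125 434,-317,30,112,135 434,-317,30,80,100
```

```text
tcp [ 454.1 -105.2  231.8] t 3.08 w 1.002 F [ 0.3 -0.2  0.5]
455,-107,40,104,125 868 mean [ 455.  -108.2  110.6] mid [ 455.3 -108.3  109. ] size [25.6 25.6  6.9] circ 455.8 -108.7 13.9
455,-107,40,20,60 290 mean [ 440.  -100.1   43.2] mid [ 446.9 -104.8   40.1] size [26.3 36.3 38.6] circ 454.0 -107.6 21.9
618,-285,40,104,125 280 mean [ 611.8 -281.4  109.2] mid [ 614.4 -283.7  108.3] size [17.8 21.7  8.3] circ 617.5 -285.1 13.5
434,-317,30,112,135 543 mean [ 430.  -311.2  124.1] mid [ 431.3 -314.4  123.6] size [25.9 15.3 22.4] circ 431.4 -319.3 14.2
434,-317,30,80,100 619 mean [ 430.5 -313.2   86.8] mid [ 432.4 -317.    89.8] size [31.4 24.4 19.6] circ 431.9 -320.6 17.2
```

Emit:
{"name": "servo_tool", "arguments": {"series": [{"dx":1,"dy":-2,"dz":-40,"yaw":0},{"dx":1,"dy":-2,"dz":-80,"yaw":0},{"dx":1,"dy":-2,"dz":-115,"yaw":0},{"dx":1,"dy":-2,"dz":-138,"yaw":0},{"dx":1,"dy":-2,"dz":-146,"yaw":0},{"dx":1,"dy":-2,"dz":-146,"yaw":0}]}}

```text
time_s: 3.58
tool_pos: [454.2, -106.4, 84.5]
tcp_rot: [-0.724, -3.053, -0.0]
wrist_force: [-1.1, -0.1, -0.3]
gripper_width: 1.003
```

Emit:
{"name": "servo_tool", "arguments": {"series": [{"dx":0,"dy":0,"dz":0,"yaw":0},{"dx":0,"dy":0,"dz":0,"yaw":0},{"dx":0,"dy":0,"dz":0,"yaw":0},{"dx":0,"dy":0,"dz":0,"yaw":0},{"dx":0,"dy":0,"dz":0,"yaw":0},{"dx":0,"dy":0,"dz":0,"yaw":0},{"dx":0,"dy":0,"dz":0,"yaw":0},{"dx":0,"dy":0,"dz":0,"yaw":0}], "gripper": 1}}

```text
time_s: 4.25
tool_pos: [455.7, -108.1, 86.1]
tcp_rot: [0.728, 3.056, 0.0]
wrist_force: [-0.2, 0.7, 0.3]
gripper_width: 0.434
```

Emit:
{"name": "servo_tool", "arguments": {"series": [{"dx":0,"dy":0,"dz":0,"yaw":0},{"dx":0,"dy":0,"dz":0,"yaw":0},{"dx":0,"dy":0,"dz":0,"yaw":0},{"dx":0,"dy":0,"dz":0,"yaw":0},{"dx":0,"dy":0,"dz":0,"yaw":0},{"dx":0,"dy":0,"dz":10,"yaw":0},{"dx":0,"dy":0,"dz":30,"yaw":0}]}}

```text
time_s: 4.83
tool_pos: [453.9, -107.5, 114.9]
tcp_rot: [-0.727, -3.051, -0.0]
wrist_force: [1.0, 0.2, -2.0]
gripper_width: 0.316
```

Emit:
{"name": "servo_tool", "arguments": {"series": [{"dx":0,"dy":0,"dz":35,"yaw":0},{"dx":0,"dy":0,"dz":75,"yaw":0},{"dx":2,"dy":15,"dz":110,"yaw":0},{"dx":6,"dy":50,"dz":115,"yaw":0},{"dx":11,"dy":90,"dz":115,"yaw":0},{"dx":16,"dy":130,"dz":115,"yaw":0},{"dx":21,"dy":170,"dz":115,"yaw":0},{"dx":26,"dy":210,"dz":115,"yaw":0},{"dx":32,"dy":250,"dz":115,"yaw":0},{"dx":37,"dy":290,"dz":115,"yaw":0},{"dx":42,"dy":330,"dz":115,"yaw":0},{"dx":47,"dy":370,"dz":115,"yaw":0}]}}

```text
time_s: 5.83
tool_pos: [502.1, 264.0, 231.5]
tcp_rot: [-0.728, -3.056, 0.0]
wrist_force: [0.7, -0.8, -1.7]
gripper_width: 0.315
```

Emit:
{"name": "servo_tool", "arguments": {"series": [{"dx":5,"dy":40,"dz":0,"yaw":0},{"dx":9,"dy":70,"dz":0,"yaw":0},{"dx":10,"dy":78,"dz":0,"yaw":0},{"dx":10,"dy":78,"dz":0,"yaw":0}]}}

```text
time_s: 6.17
tool_pos: [512.3, 342.0, 231.0]
tcp_rot: [-0.724, -3.057, -0.0]
wrist_force: [-0.2, -0.1, -1.8]
gripper_width: 0.312
```

```bash
python3 near.py w3 512,340,150,25,56
python3 - <<'E'
import numpy as np,cv2
p=np.load("cloud.npy"); print(p.min(0),p.max(0))
q=p[(abs(p[:,0]-532)<95)&(abs(p[:,1]-280)<120)&(p[:,2]>38)&(p[:,2]<54)]
print(cv2.minAreaRect(q[:,:2].astype(np.float32)))
for x,y in[(512,340),(560,275)]:
    f=p[(np.hypot(p[:,0]-x,p[:,1]-y)<34)&(p[:,2]<15)]; print(len(f),f[:,:2].mean(0) if len(f) else 0, cv2.minAreaRect(f[:,:2].astype(np.float32)) if len(f)>5 else 0)
E
```

```text
tcp [512.1 340.2 230.8] t 6.22 w 0.314 F [-0.3 -0.7 -2.6]
512,340,150,25,56 8397 mean [513.9 258.5  43.4] mid [527.6 282.7  38.4] size [127.6 176.5  26. ] circ 531.7 279.9 104.7
[234.3557934  -70.48048047  -2.67219292] [977.22843126 663.96826071 337.84264233]
((532.1886596679688, 279.3196105957031), (176.45489501953125, 119.04110717773438), 81.45486450195312)
1726 [509.39225206 342.73431031] ((506.86309814453125, 344.424072265625), (64.56170654296875, 54.77941131591797), 63.63418960571289)
503 [553.11023293 261.96771003] ((547.5407104492188, 263.5263977050781), (26.110815048217773, 63.65310287475586), 48.97163772583008)
```

View pics/w3.png

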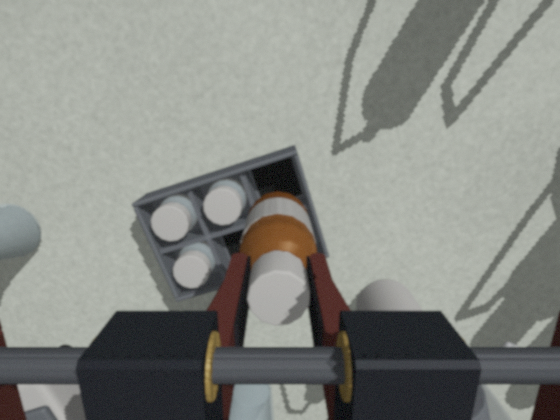

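Emit:
{"name": "servo_tool", "arguments": {"series": [{"dx":0,"dy":0,"dz":-30,"yaw":0},{"dx":0,"dy":0,"dz":-60,"yaw":0},{"dx":0,"dy":0,"dz":-85,"yaw":0},{"dx":0,"dy":0,"dz":-105,"yaw":0},{"dx":0,"dy":0,"dz":-118,"yaw":0},{"dx":0,"dy":0,"dz":-128,"yaw":0},{"dx":0,"dy":0,"dz":-135,"yaw":0},{"dx":0,"dy":0,"dz":-139,"yaw":0},{"dx":0,"dy":0,"dz":-139,"yaw":0}]}}

```text
time_s: 6.97
tool_pos: [512.8, 339.7, 91.9]
tcp_rot: [-0.729, -3.056, 0.0]
wrist_force: [0.7, -0.1, -2.4]
gripper_width: 0.31
```

Emit:
{"name": "servo_tool", "arguments": {"series": [{"dx":0,"dy":0,"dz":-1,"yaw":0},{"dx":0,"dy":0,"dz":-1.5,"yaw":0},{"dx":0,"dy":0,"dz":-1.5,"yaw":0}]}}

```text
time_s: 7.22
tool_pos: [513.0, 340.3, 91.1]
tcp_rot: [0.728, 3.055, 0.001]
wrist_force: [-1.0, 0.4, -1.3]
gripper_width: 0.312
```

Emit:
{"name": "servo_tool", "arguments": {"series": [{"dx":0,"dy":0,"dz":0,"yaw":0},{"dx":0,"dy":0,"dz":0,"yaw":0},{"dx":0,"dy":0,"dz":0,"yaw":0},{"dx":0,"dy":0,"dz":0,"yaw":0},{"dx":0,"dy":0,"dz":0,"yaw":0},{"dx":0,"dy":0,"dz":40,"yaw":0},{"dx":0,"dy":0,"dz":80,"yaw":0},{"dx":0,"dy":0,"dz":120,"yaw":0},{"dx":0,"dy":0,"dz":145,"yaw":0}], "gripper": 0}}

```text
time_s: 7.97
tool_pos: [513.7, 340.7, 239.6]
tcp_rot: [0.727, 3.053, 0.005]
wrist_force: [1.1, -0.1, 0.2]
gripper_width: 0.956
```

```bash
python3 near.py w4 512,340,30,108,125 560,275,150,38,54
python3 - <<'E'
import numpy as np,cv2
p=np.load("cloud.npy")
q=p[(abs(p[:,0]-532)<95)&(abs(p[:,1]-280)<120)&(p[:,2]>38)&(p[:,2]<54)]
print(cv2.minAreaRect(q[:,:2].astype(np.float32)))
E
```

```text
tcp [515.7 342.  243.9] t 8.02 w 0.988 F [1.5 1.5 3.7]
512,340,30,108,125 863 mean [512.4 340.2 115.6] mid [512.8 340.  113.3] size [26.  25.7  8.3] circ 513.1 339.5 14.0
560,275,150,38,54 8300 mean [526.6 278.5  46. ] mid [531.7 282.9  44.9] size [133.6 175.1  13.1] circ 532.0 280.1 104.6
((532.3821411132812, 279.46624755859375), (176.0594024658203, 119.39089965820312), 81.4277572631836)
```

View pics/w4.png

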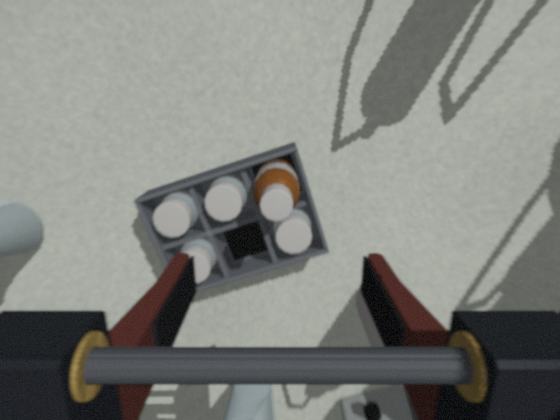

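Bottle 0 stands upright in the corner cell, with its cap at (277,200). The remaining free cell is at (245,240).

Emit:
{"name": "servo_tool", "arguments": {"series": [{"dx":104,"dy":-625,"dz":0,"yaw":0},{"dx":104,"dy":-625,"dz":0,"yaw":0},{"dx":104,"dy":-625,"dz":0,"yaw":0},{"dx":104,"dy":-625,"dz":0,"yaw":0},{"dx":104,"dy":-625,"dz":0,"yaw":0},{"dx":104,"dy":-625,"dz":0,"yaw":0},{"dx":104,"dy":-625,"dz":0,"yaw":0},{"dx":104,"dy":-625,"dz":0,"yaw":0},{"dx":104,"dy":-625,"dz":0,"yaw":0},{"dx":104,"dy":-625,"dz":0,"yaw":0},{"dx":104,"dy":-625,"dz":0,"yaw":0},{"dx":104,"dy":-625,"dz":0,"yaw":0}]}}

```text
time_s: 9.02
tool_pos: [594.6, -155.3, 235.3]
tcp_rot: [-0.728, -3.056, -0.0]
wrist_force: [0.8, 1.1, 0.4]
gripper_width: 1.0
```

Emit:
{"name": "servo_tool", "arguments": {"series": [{"dx":22,"dy":-131,"dz":0,"yaw":0},{"dx":22,"dy":-131,"dz":0,"yaw":0},{"dx":22,"dy":-131,"dz":0,"yaw":0},{"dx":22,"dy":-131,"dz":0,"yaw":0},{"dx":22,"dy":-131,"dz":0,"yaw":0},{"dx":22,"dy":-131,"dz":0,"yaw":0}]}}

```text
time_s: 9.52
tool_pos: [616.2, -283.8, 234.7]
tcp_rot: [-0.73, -3.054, -0.001]
wrist_force: [-0.3, 0.4, -0.8]
gripper_width: 0.998
```

```bash
python3 near.py w5 617,-285,30,104,120 432,-317,30,112,135; python3 -c "
from h import *
for i in range(2): print(manip.get_state()['tool_pos'])"
```

```text
tcp [ 616.3 -282.9  234.9] t 9.57 w 1.003 F [-0.4 -0.2 -0.9]
617,-285,30,104,120 853 mean [ 618.5 -286.9  110.6] mid [ 619.  -287.   108.7] size [25.9 25.7  7.4] circ 619.3 -287.3 13.9
432,-317,30,112,135 326 mean [ 443.1 -317.4  124. ] mid [ 441.1 -319.7  123.6] size [10.6 19.5 22.6] circ 439.8 -320.2 11.0
[ 616.26098997 -282.93039535  234.92728707]
[ 616.26098997 -282.93039535  234.92728707]
```

Emit:
{"name": "servo_tool", "arguments": {"series": [{"dx":2,"dy":-2.5,"dz":-40,"yaw":0},{"dx":2,"dy":-2.5,"dz":-80,"yaw":0},{"dx":2,"dy":-2.5,"dz":-115,"yaw":0},{"dx":2,"dy":-2.5,"dz":-140,"yaw":0},{"dx":2,"dy":-2.5,"dz":-149,"yaw":0},{"dx":2,"dy":-2.5,"dz":-149,"yaw":0}]}}

```text
time_s: 10.07
tool_pos: [617.3, -284.1, 84.1]
tcp_rot: [-0.724, -3.052, -0.002]
wrist_force: [0.0, 0.3, -0.2]
gripper_width: 0.999
```

Emit:
{"name": "servo_tool", "arguments": {"series": [{"dx":0,"dy":0,"dz":0,"yaw":0},{"dx":0,"dy":0,"dz":0,"yaw":0},{"dx":0,"dy":0,"dz":0,"yaw":0},{"dx":0,"dy":0,"dz":0,"yaw":0},{"dx":0,"dy":0,"dz":0,"yaw":0},{"dx":0,"dy":0,"dz":0,"yaw":0},{"dx":0,"dy":0,"dz":0,"yaw":0},{"dx":0,"dy":0,"dz":0,"yaw":0},{"dx":0,"dy":0,"dz":0,"yaw":0},{"dx":0,"dy":0,"dz":0,"yaw":0},{"dx":0,"dy":0,"dz":0,"yaw":0},{"dx":0,"dy":0,"dz":0,"yaw":0}], "gripper": 1}}

```text
time_s: 11.07
tool_pos: [618.7, -286.8, 86.4]
tcp_rot: [-0.728, -3.056, 0.0]
wrist_force: [-0.1, -0.2, 0.1]
gripper_width: 0.316
```

Emit:
{"name": "servo_tool", "arguments": {"series": [{"dx":0,"dy":0,"dz":10,"yaw":0},{"dx":0,"dy":0,"dz":40,"yaw":0},{"dx":0,"dy":0,"dz":80,"yaw":0},{"dx":0,"dy":0,"dz":120,"yaw":0},{"dx":0,"dy":0,"dz":155,"yaw":0}]}}

```text
time_s: 11.48
tool_pos: [618.7, -286.7, 244.3]
tcp_rot: [0.728, 3.055, -0.0]
wrist_force: [-0.1, -0.3, -1.3]
gripper_width: 0.311
```

Emit:
{"name": "servo_tool", "arguments": {"series": [{"dx":-2,"dy":20,"dz":0,"yaw":0},{"dx":-6,"dy":60,"dz":0,"yaw":0},{"dx":-10,"dy":100,"dz":0,"yaw":0},{"dx":-14,"dy":140,"dz":0,"yaw":0},{"dx":-19,"dy":180,"dz":0,"yaw":0},{"dx":-23,"dy":220,"dz":0,"yaw":0},{"dx":-27,"dy":260,"dz":0,"yaw":0},{"dx":-31,"dy":300,"dz":0,"yaw":0},{"dx":-35,"dy":340,"dz":0,"yaw":0},{"dx":-39,"dy":380,"dz":0,"yaw":0},{"dx":-43,"dy":420,"dz":0,"yaw":0},{"dx":-47,"dy":460,"dz":0,"yaw":0}]}}

```text
time_s: 12.48
tool_pos: [571.0, 175.2, 242.2]
tcp_rot: [0.728, 3.056, 0.0]
wrist_force: [0.8, -0.5, -1.9]
gripper_width: 0.31
```

Emit:
{"name": "servo_tool", "arguments": {"series": [{"dx":-4,"dy":40,"dz":0,"yaw":0},{"dx":-8,"dy":75,"dz":0,"yaw":0},{"dx":-10,"dy":95,"dz":0,"yaw":0},{"dx":-11.5,"dy":102,"dz":0,"yaw":0},{"dx":-11.5,"dy":102,"dz":0,"yaw":0},{"dx":-11.5,"dy":102,"dz":0,"yaw":0}]}}

```text
time_s: 12.98
tool_pos: [560.0, 274.8, 241.6]
tcp_rot: [-0.727, -3.056, 0.001]
wrist_force: [-0.5, -0.8, -1.2]
gripper_width: 0.313
```

Emit:
{"name": "servo_tool", "arguments": {"series": [{"dx":0,"dy":0,"dz":-35,"yaw":0},{"dx":0,"dy":0,"dz":-70,"yaw":0},{"dx":0,"dy":0,"dz":-98,"yaw":0},{"dx":0,"dy":0,"dz":-118,"yaw":0},{"dx":0,"dy":0,"dz":-131,"yaw":0},{"dx":0,"dy":0,"dz":-140,"yaw":0},{"dx":0,"dy":0,"dz":-146,"yaw":0},{"dx":0,"dy":0,"dz":-149.5,"yaw":0},{"dx":0,"dy":0,"dz":-150,"yaw":0},{"dx":0,"dy":0,"dz":-150,"yaw":0}]}}

```text
time_s: 13.82
tool_pos: [560.8, 275.5, 92.3]
tcp_rot: [0.728, 3.055, 0.001]
wrist_force: [0.7, 0.1, -1.4]
gripper_width: 0.31
```

Emit:
{"name": "servo_tool", "arguments": {"series": [{"dx":0,"dy":0,"dz":-1,"yaw":0},{"dx":0,"dy":0,"dz":-1,"yaw":0},{"dx":0,"dy":0,"dz":-1,"yaw":0}]}}

```text
time_s: 14.07
tool_pos: [560.9, 275.6, 91.4]
tcp_rot: [0.727, 3.055, 0.002]
wrist_force: [0.0, -0.8, 1.8]
gripper_width: 0.312
```

Emit:
{"name": "servo_tool", "arguments": {"series": [{"dx":0,"dy":0,"dz":0,"yaw":0},{"dx":0,"dy":0,"dz":0,"yaw":0},{"dx":0,"dy":0,"dz":0,"yaw":0},{"dx":0,"dy":0,"dz":0,"yaw":0},{"dx":0,"dy":0,"dz":0,"yaw":0},{"dx":0,"dy":0,"dz":0,"yaw":0},{"dx":0,"dy":0,"dz":40,"yaw":0},{"dx":0,"dy":0,"dz":80,"yaw":0},{"dx":0,"dy":0,"dz":120,"yaw":0},{"dx":0,"dy":0,"dz":155,"yaw":0},{"dx":0,"dy":0,"dz":155,"yaw":0}], "gripper": 0}}

```text
time_s: 14.98
tool_pos: [563.9, 277.0, 253.5]
tcp_rot: [0.726, 3.047, 0.012]
wrist_force: [0.6, 1.5, 0.8]
gripper_width: 1.0
```

```bash
python3 near.py w6 512,340,30,108,125 560,275,30,108,125 560,275,25,90,103
```

```text
tcp [562.4 276.4 250. ] t 15.03 w 1.0 F [-0.5  0.4  0.7]
512,340,30,108,125 948 mean [513.1 339.4 115.6] mid [513.1 339.4 114.7] size [25.7 25.5  5.5] circ 513.3 339.4 13.9
560,275,30,108,125 798 mean [561.  275.6 115.6] mid [561.4 275.4 113.3] size [25.9 25.8  8.5] circ 561.8 275.2 14.0
560,275,25,90,103 55 mean [551.7 279.8  98.8] mid [555.4 277.1  98.7] size [14.7 22.9  8.4] circ 558.7 276.5 13.2
```

View pics/w6.png

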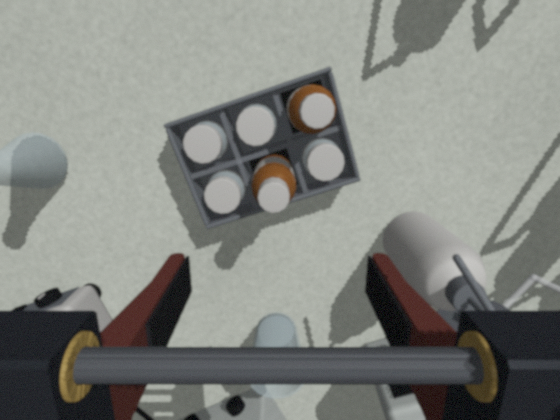

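Both bottles stand upright, with their caps at (317,108) and (273,190). I'll measure the ring on the way to the flask.

Emit:
{"name": "servo_tool", "arguments": {"series": [{"dx":85,"dy":-334,"dz":10,"yaw":0},{"dx":85,"dy":-334,"dz":10,"yaw":0},{"dx":85,"dy":-334,"dz":10,"yaw":0},{"dx":85,"dy":-334,"dz":10,"yaw":0},{"dx":85,"dy":-334,"dz":10,"yaw":0},{"dx":85,"dy":-334,"dz":10,"yaw":0},{"dx":85,"dy":-334,"dz":10,"yaw":0},{"dx":85,"dy":-334,"dz":10,"yaw":0},{"dx":85,"dy":-334,"dz":10,"yaw":0},{"dx":85,"dy":-334,"dz":10,"yaw":0},{"dx":85,"dy":-334,"dz":10,"yaw":0},{"dx":85,"dy":-334,"dz":10,"yaw":0}]}}

```text
time_s: 16.03
tool_pos: [644.4, -57.4, 254.3]
tcp_rot: [-0.727, -3.054, -0.0]
wrist_force: [-0.6, -0.0, 0.5]
gripper_width: 1.0
```

```bash
python3 near.py w7 646,-59,45,128,140
python3 - <<'E'
from h import *
p=np.load("cloud.npy"); q=p[(np.hypot(p[:,0]-646,p[:,1]-59*-1*-1+118 if 0 else p[:,1]+59)<48)&(p[:,2]>129)&(p[:,2]<139)]
# outer edge fit: circle radius 36 / inner 27 least squares on ring annulus midline
from scipy.optimize import least_squares
r=least_squares(lambda c:np.clip(np.abs(np.hypot(q[:,0]-c[0],q[:,1]-c[1])-31.5)-4.5,0,None),[646,-59],loss="soft_l1"); print("ring",r.x,r.cost,len(q),np.median(q[:,2]))
c=cam("wrist")
for t in finder.tip_of("wrist","ring")[:2]: print(t["score"],t["location"],atz(c,t["location"],134))
E
```

```text
tcp [644.6 -57.1 254.7] t 16.08 w 1.001 F [0.9 0.5 0.2]
646,-59,45,128,140 2663 mean [645.7 -60.  134.4] mid [646.2 -60.3 132.5] size [68.6 68.2  7.8] circ 646.8 -60.5 35.8
ring [646.59466613 -60.37264873] 1.8583404318567027 2621 134.69833310793524
0.57 [278.7, 213.3] [650.45503728 -59.71123848 134.        ]
```

Emit:
{"name": "servo_tool", "arguments": {"series": [{"dx":-211,"dy":-259,"dz":-5,"yaw":0},{"dx":-211,"dy":-259,"dz":-5,"yaw":0},{"dx":-211,"dy":-259,"dz":-5,"yaw":0},{"dx":-211,"dy":-259,"dz":-5,"yaw":0},{"dx":-211,"dy":-259,"dz":-5,"yaw":0},{"dx":-211,"dy":-259,"dz":-5,"yaw":0},{"dx":-211,"dy":-259,"dz":-5,"yaw":0},{"dx":-211,"dy":-259,"dz":-5,"yaw":0},{"dx":-211,"dy":-259,"dz":-5,"yaw":0},{"dx":-211,"dy":-259,"dz":-5,"yaw":0},{"dx":-211,"dy":-259,"dz":-5,"yaw":0},{"dx":-211,"dy":-259,"dz":-5,"yaw":0}]}}

```text
time_s: 17.13
tool_pos: [435.3, -316.3, 250.5]
tcp_rot: [0.725, 3.057, 0.0]
wrist_force: [-0.7, 0.6, -0.6]
gripper_width: 1.003
```

```bash
python3 near.py w8 434,-318,30,117,140 434,-318,30,108,115 434,-318,60,24,36 434,-318,40,36,62
python3 - <<'E'
from h import *
p=np.load("cloud.npy"); q=p[(np.hypot(p[:,0]-434,p[:,1]+318)<30)]; print("zmax",np.percentile(q[:,2],[90,95,99]))
E
```

```text
tcp [ 435.4 -316.2  250.4] t 17.18 w 1.001 F [0.7 0.3 0.6]
434,-318,30,117,140 92 mean [ 421.4 -315.6  130.8] mid [ 424.7 -318.4  132.6] size [15.2 21.7 14.3] circ 427.4 -319.0 13.2
434,-318,30,108,115 31 mean [ 423.  -315.8  111.2] mid [ 424.9 -317.   111.2] size [ 9.6 14.5  5.8] circ 425.1 -317.2 8.7
434,-318,60,24,36 2220 mean [ 419.  -314.1   30. ] mid [ 431.  -321.3   28.4] size [86.8 88.   8.2] circ 431.8 -321.6 46.3
434,-318,40,36,62 233 mean [ 414.5 -311.1   58. ] mid [ 430.3 -320.6   57.1] size [59.4 60.9  9.6] circ 431.2 -320.9 31.7
zmax [349.34961594 349.64106686 350.0855416 ]
```

View pics/w8.png

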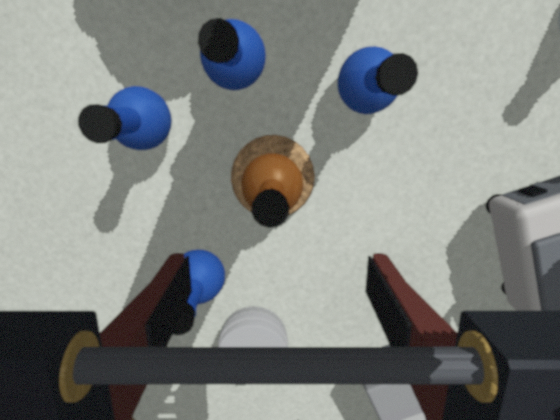

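Run:
```python
from h import *
c=cam("wrist")
for nm,px in dict(amber=(270,208),blueL=(180,318),blue2=(100,123),blue3=(218,40),blue4=(397,74)).items():
    print(nm,atz(c,px,127).round(1))
p=np.load("cloud.npy"); q=p[(np.hypot(p[:,0]-431.4,p[:,1]+321)<30)&(p[:,2]>40)&(p[:,2]<116)]
print(np.histogram(q[:,2],bins=np.arange(40,120,4)))
for a,b in[(66,72),(72,82),(82,92),(92,104)]:
    s=q[(q[:,2]>a)&(q[:,2]<b)]; print(a,len(s), s.mean(0).round(1) if len(s) else 0)
from scipy.optimize import least_squares
s=p[(np.hypot(p[:,0]-431.4,p[:,1]+321)<34)&(p[:,2]>40)&(p[:,2]<63)]
print("bulb",least_squares(lambda x:np.linalg.norm(s-x,axis=1)-32,[431,-321,36],loss="soft_l1").x,len(s))
for n in("flask_neck","flask_bulb"):
    for t in finder.tip_of("wrist",n): 
        if np.hypot(*(np.array(t["location"])-(270,195)))<50: print(n,t["location"],atz(c,t["location"],89 if "neck" in n else 36).round(1))
```

```text
amber [ 434.9 -323.7  127. ]
blueL [ 492.  -445.8  127. ]
blue2 [ 314.6 -410.5  127. ]
blue3 [ 304.5 -299.7  127. ]
blue4 [ 384.4 -191.7  127. ]
(array([  0,   0,   0,   0,  12, 143, 228, 379, 394, 466, 222,  21,  25,
        19,  26,  17,  28,  20,  12]), array([ 40,  44,  48,  52,  56,  60,  64,  68,  72,  76,  80,  84,  88,
        92,  96, 100, 104, 108, 112, 116]))
66 490 [ 422.5 -315.4   69.4]
72 1060 [ 424.3 -317.1   77.1]
82 68 [ 424.2 -316.7   86.5]
92 62 [ 423.8 -316.6   97.9]
bulb [ 432.40630025 -321.78586435   51.61571145] 295
flask_neck [273.6, 196.2] [ 435.8 -321.4   89. ]
flask_bulb [273.7, 181.2] [ 433.1 -320.6   36. ]
```

Run:
```python
from h import *
from scipy.optimize import least_squares
c=cam("wrist"); p=np.load("cloud.npy")
r=np.hypot(p[:,0]-432,p[:,1]+321.5)
s=p[(r<33)&(r>15)&(p[:,2]>45)&(p[:,2]<84)]
print("bulb",least_squares(lambda x:np.linalg.norm(s-x,axis=1)-32,[431,-321,50],loss="soft_l1",f_scale=2).x,len(s))
t=p[(r<30)&(p[:,2]>138)&(p[:,2]<156)]; print("bung",len(t),np.median(t,0),cv2.minEnclosingCircle(t[:,:2].astype(np.float32)))
print("bung px",atz(c,(270,208),144))
t=finder.tip_of("wrist","flask_neck"); 
for k in t: 
    if np.hypot(*(np.array(k["location"])-(270,195)))<50: print(atz(c,k["location"],104.6))
```

```text
bulb [ 432.32230417 -321.78977623   51.99973722] 1851
bung 1134 [ 431.16033906 -321.05842792  144.15609968] ((431.9753112792969, -321.3962097167969), 15.526975631713867)
bung px [ 430.38155697 -321.30414791  144.        ]
[ 432.09390654 -319.5712871   104.6       ]
```

The flask sits higher than I assumed: its bulb centre is at z = 52 and the bung top at z = 144. Its axis is at (432,-321.5), the grasp goes at z ≈ 106, and the neighbours are clear of the fingers.

Emit:
{"name": "servo_tool", "arguments": {"series": [{"dx":-2.5,"dy":-3.7,"dz":-30,"yaw":0},{"dx":-2.5,"dy":-3.7,"dz":-65,"yaw":0},{"dx":-2.5,"dy":-3.7,"dz":-100,"yaw":0},{"dx":-2.5,"dy":-3.7,"dz":-130,"yaw":0},{"dx":-2.5,"dy":-3.7,"dz":-152,"yaw":0},{"dx":-2.5,"dy":-3.7,"dz":-164,"yaw":0},{"dx":-2.5,"dy":-3.7,"dz":-164,"yaw":0},{"dx":-2.5,"dy":-3.7,"dz":-164,"yaw":0}]}}

```text
time_s: 18.0
tool_pos: [432.1, -321.2, 86.5]
tcp_rot: [-0.727, -3.056, -0.0]
wrist_force: [-0.6, -0.3, 0.5]
gripper_width: 1.003
```

Emit:
{"name": "servo_tool", "arguments": {"series": [{"dx":0,"dy":0,"dz":0,"yaw":0},{"dx":0,"dy":0,"dz":0,"yaw":0},{"dx":0,"dy":0,"dz":0,"yaw":0},{"dx":0,"dy":0,"dz":0,"yaw":0},{"dx":0,"dy":0,"dz":0,"yaw":0},{"dx":0,"dy":0,"dz":0,"yaw":0},{"dx":0,"dy":0,"dz":0,"yaw":0},{"dx":0,"dy":0,"dz":0,"yaw":0},{"dx":0,"dy":0,"dz":0,"yaw":0},{"dx":0,"dy":0,"dz":0,"yaw":0},{"dx":0,"dy":0,"dz":0,"yaw":0},{"dx":0,"dy":0,"dz":0,"yaw":0}], "gripper": 1}}

```text
time_s: 19.0
tool_pos: [431.8, -321.5, 86.5]
tcp_rot: [0.728, 3.056, -0.0]
wrist_force: [-0.1, 0.4, 0.5]
gripper_width: 0.331
```

Emit:
{"name": "servo_tool", "arguments": {"series": [{"dx":0,"dy":0,"dz":0,"yaw":0},{"dx":0,"dy":0,"dz":5,"yaw":0},{"dx":0,"dy":0,"dz":25,"yaw":0},{"dx":0,"dy":0,"dz":60,"yaw":0},{"dx":0,"dy":0,"dz":100,"yaw":0},{"dx":0,"dy":0,"dz":140,"yaw":0},{"dx":0,"dy":0,"dz":165,"yaw":0},{"dx":0,"dy":0,"dz":170,"yaw":0}]}}

```text
time_s: 19.67
tool_pos: [433.6, -322.8, 261.6]
tcp_rot: [0.726, 3.049, -0.005]
wrist_force: [0.3, -0.9, -1.9]
gripper_width: 0.33
```

The opening of 0.33 (29 mm) matches the lip rather than the 24 mm neck, so I'll check how the flask hangs.

```bash
python3 near.py w9 432,-321.5,20,295,330 432,-321.5,20,304,312 432,-321.5,40,200,254
python3 - <<'E'
from h import *
from scipy.optimize import least_squares
p=np.load("cloud.npy"); r=np.hypot(p[:,0]-432,p[:,1]+322)
print(np.histogram(p[r<34,2],bins=np.arange(180,345,5)))
s=p[(r<36)&(p[:,2]>205)&(p[:,2]<250)]; print("bulb",least_squares(lambda x:np.linalg.norm(s-x,axis=1)-32,[432,-322,222],loss="soft_l1",f_scale=2).x,len(s))
im=cv2.imread("pics/w9.png"); cv2.imwrite("pics/w9c.png",cv2.resize(im[150:420,120:440],None,fx=2,fy=2))
E
```

```text
tcp [ 433.  -322.3  259.8] t 19.72 w 0.331 F [ 0.3  0.  -1.3]
432,-321.5,20,295,330 5686 mean [ 425.6 -318.2  314.8] mid [ 427.1 -318.3  312.3] size [22.8 33.  32.4] circ 432.0 -321.5 20.0
432,-321.5,20,304,312 872 mean [ 423.7 -317.3  308.1] mid [ 426.6 -317.7  308. ] size [21.8 31.9  7.8] circ 423.8 -317.4 17.7
432,-321.5,40,200,254 4589 mean [ 417.5 -314.6  243.3] mid [ 425.8 -320.2  238.4] size [45.  55.2 30.8] circ 432.1 -322.1 31.6
(array([   0,    0,    0,    0,    0,    0,    0,   20,   52,  225,  375,
        770,  970, 1110, 1365,  796,  273,  440,  451,  508,  539,  576,
        590,  436,  910,  872,  917, 3312,  589,  327,  224,  195]), array([180, 185, 190, 195, 200, 205, 210, 215, 220, 225, 230, 235, 240,
       245, 250, 255, 260, 265, 270, 275, 280, 285, 290, 295, 300, 305,
       310, 315, 320, 325, 330, 335, 340]))
bulb [ 434.9195284  -323.48148202  227.16118834] 3522
```

View pics/w9c.png

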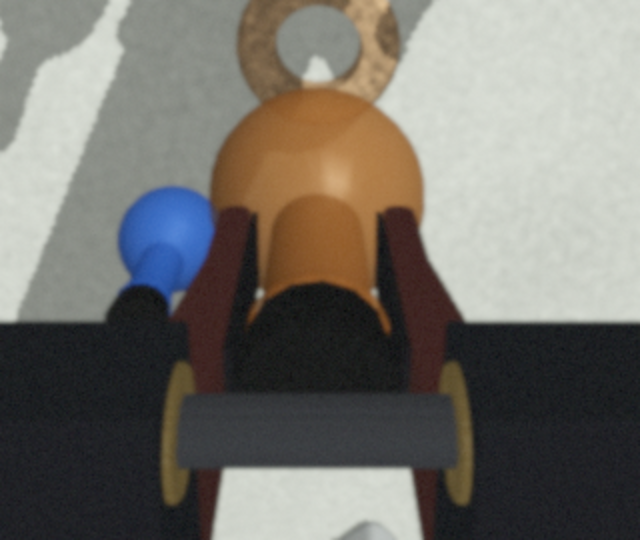

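The pads grip only the lip, and there is a visible gap to the neck. I'll set the flask back in its cork ring and grip it about 3 mm lower.

Emit:
{"name": "servo_tool", "arguments": {"series": [{"dx":0,"dy":0,"dz":-35,"yaw":0},{"dx":0,"dy":0,"dz":-75,"yaw":0},{"dx":0,"dy":0,"dz":-110,"yaw":0},{"dx":0,"dy":0,"dz":-135,"yaw":0},{"dx":0,"dy":0,"dz":-152,"yaw":0},{"dx":0,"dy":0,"dz":-162,"yaw":0},{"dx":0,"dy":0,"dz":-168,"yaw":0},{"dx":0,"dy":0,"dz":-170,"yaw":0},{"dx":0,"dy":0,"dz":-170,"yaw":0}]}}

```text
time_s: 20.47
tool_pos: [434.2, -323.1, 87.6]
tcp_rot: [0.727, 3.051, -0.003]
wrist_force: [3.0, -0.5, 11.3]
gripper_width: 0.331
```

Emit:
{"name": "servo_tool", "arguments": {"series": [{"dx":0,"dy":0,"dz":0,"yaw":0},{"dx":0,"dy":0,"dz":0,"yaw":0},{"dx":0,"dy":0,"dz":0,"yaw":0},{"dx":0,"dy":0,"dz":0,"yaw":0},{"dx":0,"dy":0,"dz":0,"yaw":0},{"dx":0,"dy":0,"dz":-2,"yaw":0},{"dx":0,"dy":0,"dz":-3.5,"yaw":0},{"dx":0,"dy":0,"dz":-3.5,"yaw":0}], "gripper": 0.45}}

```text
time_s: 21.13
tool_pos: [431.5, -321.2, 82.5]
tcp_rot: [-0.728, -3.055, -0.0]
wrist_force: [0.1, -1.0, -0.0]
gripper_width: 0.55
```

Emit:
{"name": "servo_tool", "arguments": {"series": [{"dx":0,"dy":0,"dz":0,"yaw":0},{"dx":0,"dy":0,"dz":0,"yaw":0},{"dx":0,"dy":0,"dz":0,"yaw":0},{"dx":0,"dy":0,"dz":0,"yaw":0},{"dx":0,"dy":0,"dz":0,"yaw":0},{"dx":0,"dy":0,"dz":0,"yaw":0},{"dx":0,"dy":0,"dz":0,"yaw":0},{"dx":0,"dy":0,"dz":0,"yaw":0},{"dx":0,"dy":0,"dz":0,"yaw":0},{"dx":0,"dy":0,"dz":0,"yaw":0}], "gripper": 1}}

```text
time_s: 21.97
tool_pos: [431.8, -321.5, 83.0]
tcp_rot: [0.728, 3.056, -0.0]
wrist_force: [-0.6, -1.1, 0.9]
gripper_width: 0.304
```

Emit:
{"name": "servo_tool", "arguments": {"series": [{"dx":0,"dy":0,"dz":0,"yaw":0},{"dx":0,"dy":0,"dz":0,"yaw":0},{"dx":0,"dy":0,"dz":0,"yaw":0}]}}

```text
time_s: 22.22
tool_pos: [431.8, -321.5, 83.0]
tcp_rot: [0.728, 3.056, -0.0]
wrist_force: [-0.4, -0.7, 0.5]
gripper_width: 0.309
```

```bash
python3 near.py w10 432,-321.5,19,138,156
python3 - <<'E'
from h import *
from scipy.optimize import least_squares
p=np.load("cloud.npy"); r=np.hypot(p[:,0]-432,p[:,1]+322)
s=p[(r<36)&(p[:,2]>36)&(p[:,2]<76)]; print("bulb",least_squares(lambda x:np.linalg.norm(s-x,axis=1)-32,[432,-322,50],loss="soft_l1",f_scale=2).x,len(s))
im=cv2.imread("pics/w10.png"); cv2.imwrite("pics/w10c.png",cv2.resize(im[180:400,160:400],None,fx=3,fy=2.7))
E
```

```text
tcp [ 431.8 -321.4   83. ] t 22.27 w 0.308 F [-0.7 -0.4  0.7]
432,-321.5,19,138,156 1534 mean [ 436.5 -323.9  143.4] mid [ 432.8 -321.1  146.7] size [35.4 36.4 17.2] circ 432.0 -321.5 19.0
bulb [ 432.35595161 -321.29703882   52.34368288] 3903
```

View pics/w10c.png

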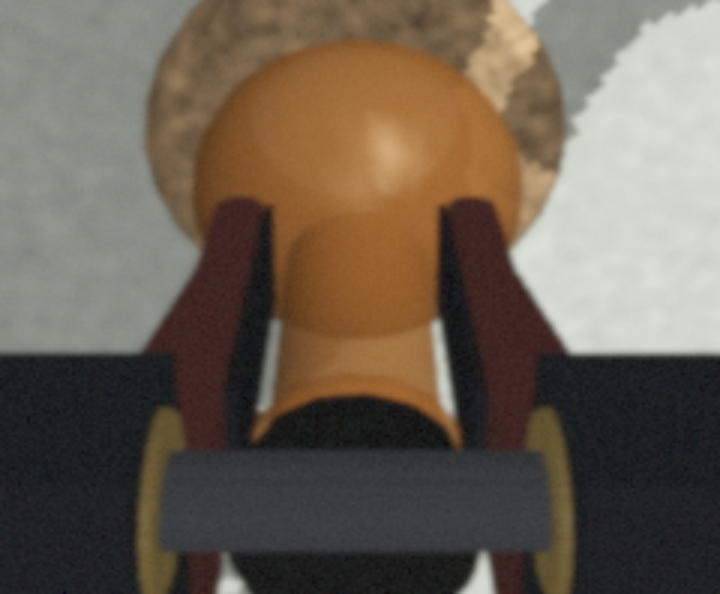

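The fingertips now touch the flare above the bulb, because the grip is too low. I'll try midway, at TCP z ≈ 85.

Emit:
{"name": "servo_tool", "arguments": {"series": [{"dx":0,"dy":0,"dz":0,"yaw":0},{"dx":0,"dy":0,"dz":0,"yaw":0},{"dx":0,"dy":0,"dz":0,"yaw":0},{"dx":0,"dy":0,"dz":2,"yaw":0},{"dx":0,"dy":0,"dz":2,"yaw":0}], "gripper": 0.5}}

```text
time_s: 22.68
tool_pos: [431.9, -321.5, 85.2]
tcp_rot: [0.728, 3.056, -0.0]
wrist_force: [0.5, 0.0, 0.0]
gripper_width: 0.5
```

Emit:
{"name": "servo_tool", "arguments": {"series": [{"dx":0,"dy":0,"dz":0,"yaw":0},{"dx":0,"dy":0,"dz":0,"yaw":0},{"dx":0,"dy":0,"dz":0,"yaw":0},{"dx":0,"dy":0,"dz":0,"yaw":0},{"dx":0,"dy":0,"dz":0,"yaw":0},{"dx":0,"dy":0,"dz":0,"yaw":0},{"dx":0,"dy":0,"dz":0,"yaw":0},{"dx":0,"dy":0,"dz":0,"yaw":0},{"dx":0,"dy":0,"dz":0,"yaw":0},{"dx":0,"dy":0,"dz":0,"yaw":0}], "gripper": 1}}

```text
time_s: 23.52
tool_pos: [431.8, -321.4, 85.0]
tcp_rot: [0.728, 3.056, -0.0]
wrist_force: [-0.6, -0.5, -0.1]
gripper_width: 0.311
```

Emit:
{"name": "servo_tool", "arguments": {"series": [{"dx":0,"dy":0,"dz":5,"yaw":0},{"dx":0,"dy":0,"dz":20,"yaw":0},{"dx":0,"dy":0,"dz":50,"yaw":0},{"dx":0,"dy":0,"dz":85,"yaw":0},{"dx":0,"dy":0,"dz":120,"yaw":0},{"dx":0,"dy":0,"dz":145,"yaw":0},{"dx":0,"dy":0,"dz":160,"yaw":0},{"dx":0,"dy":0,"dz":160,"yaw":0},{"dx":0,"dy":0,"dz":160,"yaw":0},{"dx":0,"dy":0,"dz":160,"yaw":0}]}}

```text
time_s: 24.35
tool_pos: [430.9, -320.7, 243.6]
tcp_rot: [-0.728, -3.054, -0.002]
wrist_force: [0.4, 0.8, -2.7]
gripper_width: 0.308
```

```bash
cat > bulb.py <<'E'
from h import *
from scipy.optimize import least_squares
p=np.load("cloud.npy"); T=manip.get_state()["tool_pos"]; d=p-T; r=np.hypot(d[:,0],d[:,1])
s=p[(r<38)&(d[:,2]>-60)&(d[:,2]<-6)]; b=least_squares(lambda x:np.linalg.norm(s-x,axis=1)-32,T-[0,0,34],loss="soft_l1",f_scale=1.5).x
t=p[(r<22)&(abs(d[:,2]-58)<3)]
print("TCP",T.round(1),"bulb-TCP",(b-T).round(1),len(s),"bung z-TCP",np.median(t[:,2]-T[2]).round(1),len(t))
E
python3 near.py w11; python3 bulb.py
```

```text
tcp [ 430.8 -320.7  243.3] t 24.4 w 0.313 F [-0.1  1.2 -2.5]
TCP [ 430.8 -320.7  243.3] bulb-TCP [  1.2  -0.1 -32.3] 4488 bung z-TCP 58.2 1635
```

Emit:
{"name": "servo_tool", "arguments": {"series": [{"dx":12,"dy":15,"dz":0,"yaw":0},{"dx":36,"dy":44,"dz":0,"yaw":0},{"dx":60,"dy":73,"dz":0,"yaw":0},{"dx":84,"dy":102,"dz":0,"yaw":0},{"dx":108,"dy":132,"dz":0,"yaw":0},{"dx":132,"dy":161,"dz":0,"yaw":0},{"dx":156,"dy":190,"dz":0,"yaw":0},{"dx":180,"dy":220,"dz":0,"yaw":0},{"dx":200,"dy":244,"dz":0,"yaw":0},{"dx":210,"dy":256,"dz":0,"yaw":0},{"dx":214,"dy":261,"dz":0,"yaw":0},{"dx":214,"dy":261,"dz":0,"yaw":0}]}}

```text
time_s: 25.4
tool_pos: [645.4, -59.7, 243.3]
tcp_rot: [-0.725, -3.054, 0.001]
wrist_force: [-0.1, 1.0, -2.3]
gripper_width: 0.311
```

Emit:
{"name": "servo_tool", "arguments": {"series": [{"dx":0,"dy":0,"dz":0,"yaw":0},{"dx":0,"dy":0,"dz":-10,"yaw":0},{"dx":0,"dy":0,"dz":-25,"yaw":0},{"dx":0,"dy":0,"dz":-35,"yaw":0},{"dx":0,"dy":0,"dz":-40,"yaw":0},{"dx":0,"dy":0,"dz":-40,"yaw":0},{"dx":0,"dy":0,"dz":-40,"yaw":0}]}}

```text
time_s: 25.98
tool_pos: [645.4, -61.0, 204.8]
tcp_rot: [-0.729, -3.055, 0.0]
wrist_force: [0.4, 0.4, -0.6]
gripper_width: 0.314
```

```bash
python3 near.py w12; python3 bulb.py
python3 - <<'E'
from h import *
from scipy.optimize import least_squares
p=np.load("cloud.npy"); q=p[(np.hypot(p[:,0]-646.4,p[:,1]+60.3)<42)&(p[:,2]>129)&(p[:,2]<138)]
print(len(q),least_squares(lambda c:np.clip(np.abs(np.hypot(q[:,0]-c[0],q[:,1]-c[1])-31.5)-4.5,0,None),[646,-60],loss="soft_l1").x)
E
```

```text
tcp [645.9 -60.8 205.3] t 26.03 w 0.313 F [ 0.4 -0.2 -1.4]
TCP [645.9 -60.8 205.3] bulb-TCP [  0.7  -0.3 -33.4] 4783 bung z-TCP 57.3 1594
1689 [646.88577883 -60.63107792]
```

View pics/w12.png

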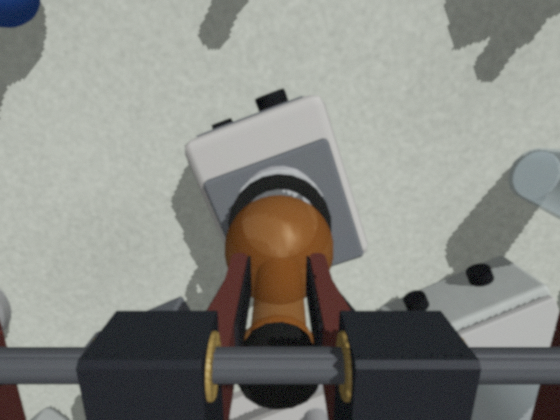

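The bulb is centred over the ring to within about 1 mm. Now I'll lower it slowly.

Emit:
{"name": "servo_tool", "arguments": {"series": [{"dx":0,"dy":0,"dz":-6,"yaw":0},{"dx":0,"dy":0,"dz":-12,"yaw":0},{"dx":0,"dy":0,"dz":-16,"yaw":0},{"dx":0,"dy":0,"dz":-18,"yaw":0},{"dx":0,"dy":0,"dz":-19,"yaw":0},{"dx":0,"dy":0,"dz":-20,"yaw":0},{"dx":0,"dy":0,"dz":-21,"yaw":0},{"dx":0,"dy":0,"dz":-22,"yaw":0},{"dx":0,"dy":0,"dz":-22,"yaw":0},{"dx":0,"dy":0,"dz":-22,"yaw":0}]}}

```text
time_s: 26.87
tool_pos: [646.2, -60.5, 183.6]
tcp_rot: [0.728, 3.055, 0.0]
wrist_force: [0.7, -0.2, 2.0]
gripper_width: 0.311
```

Emit:
{"name": "servo_tool", "arguments": {"series": [{"dx":0,"dy":0,"dz":0,"yaw":0},{"dx":0,"dy":0,"dz":-1,"yaw":0},{"dx":0,"dy":0,"dz":-2,"yaw":0},{"dx":0,"dy":0,"dz":-3,"yaw":0},{"dx":0,"dy":0,"dz":-4,"yaw":0},{"dx":0,"dy":0,"dz":-5,"yaw":0},{"dx":0,"dy":0,"dz":-6,"yaw":0},{"dx":0,"dy":0,"dz":-7,"yaw":0},{"dx":0,"dy":0,"dz":-8,"yaw":0},{"dx":0,"dy":0,"dz":-8,"yaw":0},{"dx":0,"dy":0,"dz":-8,"yaw":0}]}}

```text
time_s: 27.78
tool_pos: [646.3, -60.5, 175.6]
tcp_rot: [0.728, 3.055, 0.0]
wrist_force: [0.1, 0.0, 8.5]
gripper_width: 0.31
```

```bash
cat > chk.py <<'E'
from h import *
from scipy.optimize import least_squares
p=np.load("cloud.npy"); q=p[(np.hypot(p[:,0]-646.4,p[:,1]+60.3)<42)&(np.hypot(p[:,0]-646.4,p[:,1]+60.3)>28)&(p[:,2]>112)&(p[:,2]<140)]
h=np.histogram(q[:,2],bins=np.arange(112,141,1)); print(h[0],"mode z",h[1][h[0].argmax()]+.5)
z=h[1][h[0].argmax()]+.5; q=q[abs(q[:,2]-z)<2]; print("ring",len(q),q[:,2].mean().round(1),least_squares(lambda c:np.clip(np.abs(np.hypot(q[:,0]-c[0],q[:,1]-c[1])-31.5)-4.5,0,None),[646,-60],loss="soft_l1").x)
E
python3 near.py w13; python3 bulb.py; python3 chk.py
```

```text
tcp [646.4 -60.6 175.7] t 27.83 w 0.311 F [ 0.2 -1.4  6.8]
TCP [646.4 -60.6 175.7] bulb-TCP [ -1.9   1.3 -35.6] 6394 bung z-TCP 57.8 1620
[  0   0   3  11  19  28  27  26  28  27  34  32  73 286 820 341  21   0
   0   0   0   0   1   0   0   6   9  13] mode z 126.5
ring 1514 126.5 [645.94328557 -60.23072214]
```

The head is down about 8 mm without slipping. I'll press 3.5 mm more.

Emit:
{"name": "servo_tool", "arguments": {"series": [{"dx":0,"dy":0,"dz":-1,"yaw":0},{"dx":0,"dy":0,"dz":-2,"yaw":0},{"dx":0,"dy":0,"dz":-3,"yaw":0},{"dx":0,"dy":0,"dz":-3.5,"yaw":0},{"dx":0,"dy":0,"dz":-3.5,"yaw":0},{"dx":0,"dy":0,"dz":-3.5,"yaw":0},{"dx":0,"dy":0,"dz":-3.5,"yaw":0},{"dx":0,"dy":0,"dz":-3.5,"yaw":0}]}}

```text
time_s: 28.5
tool_pos: [646.6, -60.6, 172.6]
tcp_rot: [0.728, 3.054, 0.0]
wrist_force: [0.9, -1.4, 9.1]
gripper_width: 0.312
```

```bash
python3 near.py w14; python3 bulb.py; python3 chk.py
python3 - <<'E'
from h import *
for n in("top","scene"):
    im,d=viewer.read_camera(n); save(n+"2",im); c=cam(n); v,u=np.nonzero(d>0); p=unproj(c,np.c_[u,v],d[v,u])
    for x,y in((513,339.5),(561,275.4)):
        q=p[(np.hypot(p[:,0]-x,p[:,1]-y)<30)&(p[:,2]>105)&(p[:,2]<125)]; print(n,len(q),q.mean(0).round(1))
print(manip.get_state()["wrist_force"])
E
```

```text
tcp [646.6 -60.6 172.6] t 28.55 w 0.311 F [-0.8 -1.1  9.5]
TCP [646.6 -60.6 172.6] bulb-TCP [ -2.1   1.4 -35.5] 6405 bung z-TCP 57.9 1631
[  7  29  26  28  24  31  28  27  35  50 272 791 414  21   0   0   1   0
   0   0   1   0   1  10  19  39  27  40] mode z 123.5
ring 1529 123.6 [646. -60.]
top 79 [510.  337.7 113.3]
top 77 [558.6 273.4 113.7]
scene 148 [515.6 341.  113.9]
scene 141 [564.5 276.6 113.7]
[-0.43383791 -1.26025579  9.77004819]
```

View pics/scene2.png

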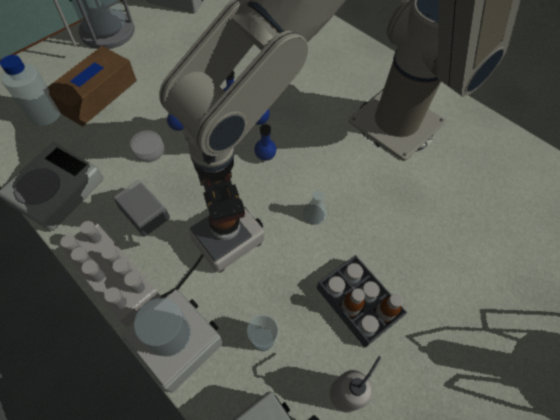

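The head is down about 11 mm, everything is still, and both bottles are in the crate. I'm handing in the job.

```bash
python3 -c "
from h import *
print(workorder.sign_off())"
```

```text
the job is handed in; nothing more can be done
None
```

I handed the job in at about 28.6 s of the 72 s allowed. Both bottles are in the crate, and the flask is held pressed down in the mixer ring. The sign-off gives no verdict, so what follows rests on my own measurements.

- **Bottles:** both were gripped by the cap and stood in the two free cells. The wrist camera put the caps within about 1 mm of the cell centres, at 115.6 mm height (115 mm expected). At the end the top and scene cameras still showed them upright; they disagree by 3–6 mm, which is their calibration spread.
- **Flask:** it is held by the neck and seated in the ring. Before lowering, the bulb was within about 1 mm of the ring axis.
- **Mixer head:** the ring went from 134.6 to 123.6 mm, so the head is down about 11 mm. The wrist force was about 9.5 N up, and the flask did not slip in the grip. I saw no large force during the descent.

**Checks that disagreed:**
- **Grip on the neck:** my first grip caught the lip (29 mm opening), so I set the flask back in its cork ring and regripped. The setting-down read 11 N. The final opening of 27.4 mm is still more than the 24 mm neck, so the pads probably also touch the lip or the flare. It held firmly.
- **Bulb position after seating:** the last bulb fit was about 2 mm off the axis sideways and put the bulb about 13.5 mm above the ring instead of 17 mm. Both are inside the limits. I put this down to ring points in the fit, but did not confirm it.

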